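Pull-test two pressed-in posts and reject the loose one

TASK

Pull-test the two steel posts pressed into the spring stands: draw each one straight out along its own sloping axis, gently. A post that holds lifts its spring socket: bring the pointer between the two long marks on the scale, keep it there for about half a second without pulling far beyond, then ease it back down to rest and let go without letting it snap back. The post that comes out of its socket has failed: put it in the blue picking bin, and leave the other things around alone.

Things in the scene. Friction and masses are not known exactly. Their poses are not given: they have to be found in the camera images.
- stand_1: Fixed pull-test stand, one of two alike, in either place. Grey base 176 x 110 x 12 mm, origin at the centre of its underside; -x faces the robot's right. Its pull axis leans 35 deg from vertical towards -x: direction (-0.574, 0, 0.819) in this frame. Spring socket between two cheeks, on its +y side (to 45 mm from the axis) a scale strip that ends 22 mm above the mouth.
- socket_1 (a point): Centre of the mouth of the socket of stand_1 at rest: (-0.045, 0, 0.085) in the stand's frame. Axes as the stand's.
- shield_1 (a point): Middle of the top edge of the clear shield of stand_1, a pane 74 mm wide in dark rails, parallel to the pull axis and 58 mm behind it (upper, +x side), that reaches 160 mm along the axis past the socket's mouth. It leaves room for a gripper tilted along the axis, not for one from straight above.
- post_1: Square steel post, 100 mm long, 0.11 to 0.23 kg: head 28 x 28 x 40 mm, shank 18 x 18 x 60 mm with its lowest 30 mm in the socket of stand_1. Origin: centre of the head; z along the post from foot (-0.080) to top (+0.020); seated, y is the stand's y. One of the two posts moves only with its spring socket, the other is loose and slides out at a few N; they look alike.
- gauge_1 (a joint): Rise of the spring socket of stand_1 (block 50 x 50 x 36 mm with a pointer) along the pull axis, m: 0 at rest, 0.026 at the stop, springs back. It starts at 8 to 10 N, then 0.6 N per mm; pointer at the lower long mark at 0.008 (about 14 N), at the upper at 0.016 (about 19 N); over 0.020 is too far. A post that holds raises it; the loose one leaves it down or nearly.
- stand_2: Fixed pull-test stand, one of two alike, in either place. Grey base 176 x 110 x 12 mm, origin at the centre of its underside; -x faces the robot's right. Its pull axis leans 35 deg from vertical towards -x: direction (-0.574, 0, 0.819) in this frame. Spring socket between two cheeks, on its +y side (to 45 mm from the axis) a scale strip that ends 22 mm above the mouth.
- socket_2 (a point): Centre of the mouth of the socket of stand_2 at rest: (-0.045, 0, 0.085) in the stand's frame. Axes as the stand's.
- shield_2 (a point): Middle of the top edge of the clear shield of stand_2, a pane 74 mm wide in dark rails, parallel to the pull axis and 58 mm behind it (upper, +x side), that reaches 160 mm along the axis past the socket's mouth. It leaves room for a gripper tilted along the axis, not for one from straight above.
- post_2: Square steel post, 100 mm long, 0.11 to 0.23 kg: head 28 x 28 x 40 mm, shank 18 x 18 x 60 mm with its lowest 30 mm in the socket of stand_2. Origin: centre of the head; z along the post from foot (-0.080) to top (+0.020); seated, y is the stand's y. One of the two posts moves only with its spring socket, the other is loose and slides out at a few N; they look alike.
- gauge_2 (a joint): Rise of the spring socket of stand_2 (block 50 x 50 x 36 mm with a pointer) along the pull axis, m: 0 at rest, 0.026 at the stop, springs back. It starts at 8 to 10 N, then 0.6 N per mm; pointer at the lower long mark at 0.008 (about 14 N), at the upper at 0.016 (about 19 N); over 0.020 is too far. A post that holds raises it; the loose one leaves it down or nearly.
- bin: Blue open picking bin with small screws shown on its floor, 158 x 117 x 62 mm, fixed to the bench. Origin at the centre of its underside. Inside: x -0.056 to +0.070, y -0.048 to +0.048, floor 3 mm up; walls 62 mm high, the front one (-x) 39 mm.
- tape_roll: Bystander: roll of tape lying flat, 91 mm across, 24 mm high, origin at the centre of its underside.
- pliers_blue: Bystander: pliers with blue grips lying flat, 152 x 55 x 14 mm, origin at the centre of the underside.
- solvent_pump: Bystander: dark dispenser bottle with a white top, 64 mm across, 116 mm high, origin at the centre of its underside.

How it is judged (in metres and radians):
On the way:
1. the post that holds is pulled until its pointer stands between the two long marks (socket raised 8 to 16 mm) and kept there 0.3 s (value of joint gauge_1 between 0.008 and 0.016 m and contact force between the fingers and post_1 above 1 N), for 0.3 s.
At the end, for the whole second after the job is handed in: The post that came out lies or stands at rest in the picking bin (centre of its head inside the bin's outline and less than 100 mm above its underside); both sockets are back down (raised less than 2 mm) (value of joint each of gauge_1, gauge_2 below 0.002 m and x of post_2 in the frame of bin between -0.072 and 0.072 m and y of post_2 in the frame of bin between -0.055 and 0.055 m and z of post_2 in the frame of bin below 0.1 m and linear speed of post_2 below 0.03 m/s); the robot touches nothing.
It fails at once if the post that holds is over-pulled: its socket is raised more than 20 mm (value of joint gauge_1 above 0.02 m).
It fails at once if the post that holds snaps back (socket falling faster than 0.25 m/s) (velocity of joint gauge_1 below -0.25 m/s).
It fails at once if the tape roll, the pliers or the dispenser bottle is moved more than 30 mm (distance of any of tape_roll, pliers_blue, solvent_pump from where it was at the start of the episode above 0.03 m).
It also fails if it takes over 67 s, if anything falls off the work surface, if the arm or the gripper's body presses on something with over 40 N, if the wrist force passes 120 N, or if a joint passes its speed limit or range.

ROBOT

A 6-joint arm with a two-finger parallel gripper is mounted at the origin on a cart in front of the work surface, level with it; the furniture and walls round the work are solid. World frame = base frame: x ahead of the robot, y to its left, z up, the work surface at z = 0. Lengths are in mm, angles in rad, forces in N, time in s.
With the tool pointing down it reaches from about 375 to 975 mm from the base axis. Payload 3.8 kg.
Tool frame: the origin (TCP) lies on the centre line of the jaws, within the pads' length; the fingertips stand 22 mm ahead of it and the grasp point (between the pads) lies 3 mm ahead of it; z points along the fingers, y is the line along which they close (so a half turn about z gives the same grasp; the last joint's range is limited). The gripper opens to 88 mm and grips with 3 to 60 N. Pads are 18 mm wide; open, the fingers measure 123 mm over their backs; the gripper's body (75 mm by 187 mm) begins 45 mm behind the grasp point.
Start: joints at [1.217, 0.264, 1.604, -0, 1.274, -0.037], TCP at [210.279, 641.406, 260.706] pointing down, gripper open.
Joint ranges: [-2.63, 2.63], [-0.94, 2.18], [0.31, 2.57], [-1.31, 4.45], [0, 2.66], [-2.55, 2.55]. Speed limits (rad/s): [2.57, 2.57, 3.14, 3.14, 3.14, 3.14].

INTERFACE

Orientations are given as a unit quaternion [w, x, y, z].
In Python, from rig import arm gives the robot as it stands.
- The arm moves only by the tool step_hand, called after "Emit:" by a JSON object that holds its "op" and its "data". Schema: {"type":"object","properties":{"deltas":{"type":"array","items":{"type":"array","items":{"type":"number"},"minItems":6,"maxItems":6},"minItems":1,"maxItems":12},"aperture":{"type":"number"},"force":{"type":"number"},"only":{"type":"string"},"quiet":{"type":"boolean"},"lines":{"type":"string"}},"required":["deltas"],"additionalProperties":false}. deltas is a list of rows, 1 to 12 of them, each of 6 numbers: dx, dy, dz in shares of the most that a row can go, 1 being 50 mm, then a rotation vector rx, ry, rz in units of 0.2 rad; each row shifts and turns the commanded pose from where the row before left it, along the tool's axes as they then stand; what a row does not reach is not made up. A row lasts 1/10 s, in which the tool goes at most 50 mm and 0.15 rad, less where a joint would pass 70% of its speed; a pose out of reach is approached as far as the arm can. aperture is the opening from 0.0 (shut) to 1.0 (fully open), set as the call begins (left out keeps the last). The fingers move at their own pace and stop on an object; force is the grip in N (left out, the last holds). Time passes only in rows, so rows that do not move let the fingers close. The tool returns the time, the measured TCP pose, the force, the opening and the grip force at its end. only (a regular expression) keeps the lines of the reply that match it, lines (a string "A,B") keeps lines A to B, and quiet returns only ok. Input that does not fit is refused with a message, and nothing moves.
- arm.get_obs(): the state, without advancing time (a new reading comes with each control period).
- arm.camera(name): name is "scene" or "top" or "wrist"; returns a dict with "img" (400x640x3 uint8, blue, green, red), "K" (3x3 intrinsics, pixels), "extrinsics" (4x4, takes a point from world to camera coordinates). Camera axes: x right, y down, z forward; pixel columns grow to the right and rows downward; lengths in mm; the calibration is good to about 2 mm. A picture is of the moment at which its call begins. There is no depth.
- arm.close_job(): hands the job in; it is judged then, once.
The state is a dict: "time": time; "joint_pos": joint angles; "joint_vel": joint speeds; "tau": joint torques, N m; "tool_pos": TCP position; "ee_rot": TCP orientation; "contact_force": force on the tool from outside, world axes, zero at the start; "torque": the same for the moment, N m; "width": opening from 0.0 (shut) to 1.0 (fully open); "grasp_force": force on a finger pad.
Only numpy, scipy, OpenCV 4.12 (cv2) and the standard library are available. Lean on these libraries where they do the work, as an engineer would, in place of code of your own. Each camera call takes 0.05 s, during which the arm holds its last target. There are 200 camera calls.

## Working session

There is one attempt and no reset: what is moved stays moved. The work goes in short steps, Python scripts to look and compute and a tool call to move; the robot and the scene stay as the last step left them, time stands still between calls to the robot, and variables do not carry over. Pictures are saved under pics/ and viewed, at most 13 in all, crops included, and the job is handed in when it is done.

```bash
ls; mkdir -p pics; python3 - <<'E'
from rig import arm
import cv2,pickle
d={}
for n in("scene","top","wrist"):
    c=arm.camera(n);d[n]=c;cv2.imwrite(f"pics/{n}0.png",c["img"]);print(n,c["K"].tolist(),c["extrinsics"].round(3).tolist())
pickle.dump(d,open("c0.pkl","wb"))
o=arm.get_obs();print(o)
E
```

```text
pics
rig.py
scene [[504.1682209925224, 0.0, 312.84230925601264], [0.0, 504.1682209925224, 203.19473330508475], [0.0, 0.0, 1.0]] [[0.573, -0.82, -0.01, -350.606], [-0.444, -0.301, -0.844, 342.898], [0.689, 0.488, -0.536, 1280.062], [0.0, 0.0, 0.0, 1.0]]
top [[369.214227311815, 0.0, 318.91746101584107], [0.0, 369.214227311815, 195.10700451955455], [0.0, 0.0, 1.0]] [[0.347, -0.938, -0.003, -239.23], [-0.917, -0.339, -0.212, 494.576], [0.198, 0.077, -0.977, 959.093], [0.0, 0.0, 0.0, 1.0]]
wrist [[328.1320575549644, 0.0, 321.5945602974896], [0.0, 328.1320575549644, 201.03391951636613], [0.0, 0.0, 1.0]] [[0.312, 0.95, -0.001, -674.063], [0.912, -0.299, 0.281, -37.814], [0.267, -0.088, -0.96, 389.085], [0.0, 0.0, 0.0, 1.0]]
{'time': 0.15, 'joint_pos': array([ 1.21711918e+00,  2.64591529e-01,  1.60503873e+00,  2.37658672e-05,
        1.27369801e+00, -3.68560285e-02]), 'joint_vel': array([-0.00078426, -0.0033244 , -0.00215546, -0.0002247 ,  0.0002768 ,
       -0.00101413]), 'tau': array([-1.49610041e-04, -5.02850032e+01, -3.57466328e+01,  7.29014422e-02,
        2.50226929e-02, -1.07737073e-04]), 'tool_pos': array([210.08703106, 640.94478243, 259.67793216]), 'ee_rot': array([-1.79522383e-04,  1.57752252e-01,  9.87478341e-01, -8.49111284e-04]), 'contact_force': array([-0.16598829,  0.53177663,  0.03883467]), 'torque': array([ 0.0345302 , -0.00188669,  0.04227529]), 'grasp_force': 0.0, 'width': 0.9997536967819884}
```

View pics/scene0.png

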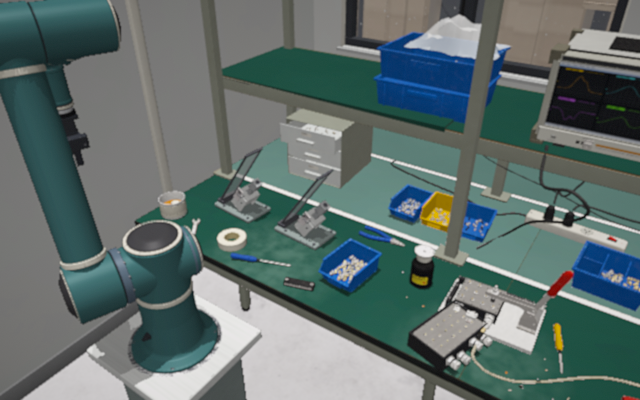

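View pics/top0.png

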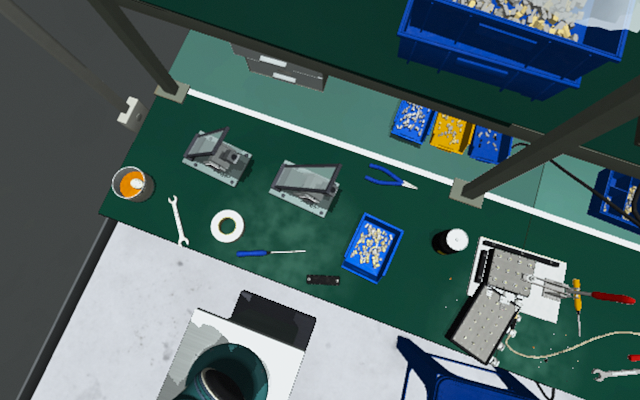

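The scene shows the stands at about (245,200) and (308,222), the tape at (232,238), the bin at (350,265) and the bottle at (422,268). In the top view the stands are at (218,158) and (306,188), the bin at (373,247), the pliers at (390,178) and the tape at (227,226).

```bash
python3 - <<'E'
import cv2,pickle,numpy as np
d=pickle.load(open("c0.pkl","rb"))
a=cv2.resize(d["top"]["img"][110:230,170:350],None,fx=4.4,fy=4.4,interpolation=cv2.INTER_CUBIC)[:, :792]
b=cv2.resize(d["scene"]["img"][140:256,200:350],None,fx=5,fy=5,interpolation=cv2.INTER_CUBIC)
cv2.imwrite("pics/topcrop.png",a);cv2.imwrite("pics/scenecrop.png",b)
E
```

```text
(no output)
```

View pics/topcrop.png

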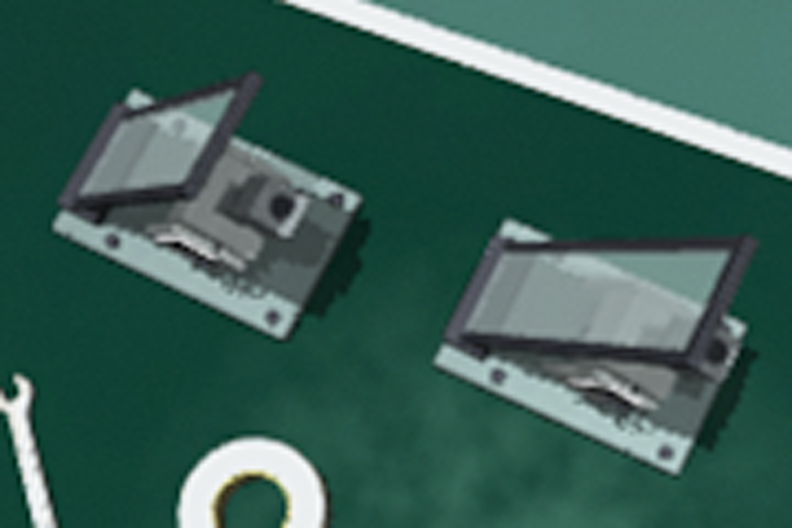

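View pics/scenecrop.png

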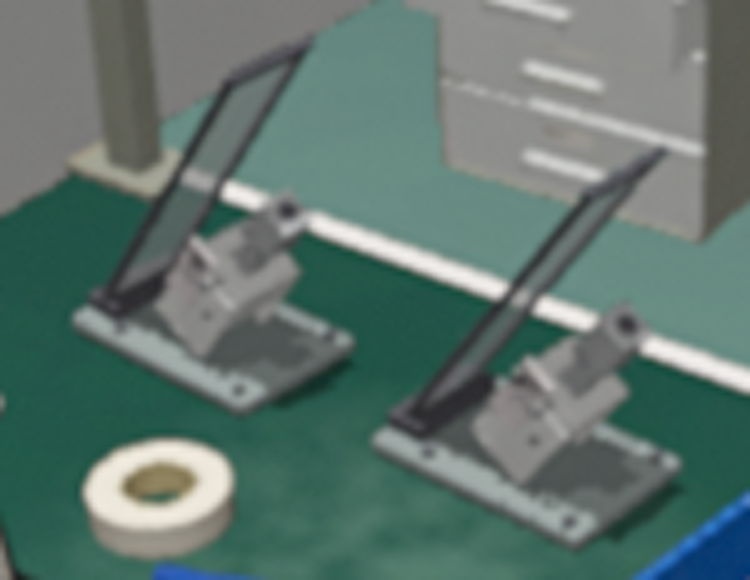

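Corner pixels are clear in the crops, as are the dark holes in the post tops (top crop (284,207) and (718,349); scene crop (289,208) and (627,322)).

```bash
cat > h.py <<'E'
import cv2,pickle,numpy as np
from scipy.spatial.transform import Rotation as R
def ray(c,p):
    E=np.array(c["extrinsics"]);Rm,t=E[:3,:3],E[:3,3]
    v=Rm.T@np.linalg.solve(c["K"],[p[0],p[1],1]);return -Rm.T@t,v/np.linalg.norm(v)
def onplane(c,p,z):
    o,v=ray(c,p);return o+v*(z-o[2])/v[2]
def tri(cp):
    A=np.zeros((3,3));b=np.zeros(3);L=[]
    for c,p in cp:
        o,v=ray(c,p);M=np.eye(3)-np.outer(v,v);A+=M;b+=M@o;L.append((o,M))
    x=np.linalg.solve(A,b);return x,[np.linalg.norm(M@(x-o)) for o,M in L]
def proj(c,X):
    E=np.array(c["extrinsics"]);q=np.array(c["K"])@(E[:3,:3]@X+E[:3,3]);return q[:2]/q[2]
E
python3 - <<'E'
from h import *
d=pickle.load(open("c0.pkl","rb"));T,S=d["top"],d["scene"]
t=lambda x,y:(170+(x+.5)/4.4-.5,110+(y+.5)/4.4-.5); s=lambda x,y:(200+(x+.5)/5-.5,140+(y+.5)/5-.5)
for nm,tc,sc,ht,hs in (("L",[(55,221),(285,335),(362,192),(133,92)],[(73,316),(243,404),(353,340)],(284,207),(289,208)),
  ("R",[(435,357),(680,470),(747,325),(508,222)],[(373,435),(577,541),(682,463)],(718,349),(627,322))):
    P=np.array([onplane(T,t(*p),12) for p in tc]);Q=np.array([onplane(S,s(*p),12) for p in sc])
    print(nm,P[:,:2].round(0).tolist(),Q[:,:2].round(0).tolist())
    print(" sides",[np.linalg.norm(P[i]-P[(i+1)%4]).round() for i in range(4)],[np.linalg.norm(Q[i]-Q[i+1]).round() for i in(0,1)])
    for c in ((P[0]+P[2])/2,(P[1]+P[3])/2,(Q[0]+Q[2])/2): print(" ctr",c.round(0))
    for a,b in ((P[1],P[0]),(P[2],P[3]),(Q[1],Q[0])): print(" xyaw",np.arctan2(*(a-b)[[1,0]]*-1).round(3))
    X,e=tri([(T,t(*ht)),(S,s(*hs))]);print(" top hole",X.round(1),np.round(e,1))
# bin
for nm,c in (("top",T),("scene",S)):
    hsv=cv2.cvtColor(c["img"],cv2.COLOR_BGR2HSV);m=cv2.inRange(hsv,(105,150,60),(125,255,255))
    cs,_=cv2.findContours(m,cv2.RETR_EXTERNAL,cv2.CHAIN_APPROX_SIMPLE)
    for k in cs:
        if cv2.contourArea(k)>300:
            r=cv2.boundingRect(k);a=cv2.approxPolyDP(k,4,True)[:,0].tolist();
            if 320<r[0]<345: print(nm,r,a)
E
```

```text
L [[515.0, 361.0], [497.0, 188.0], [605.0, 178.0], [617.0, 350.0]] [[510.0, 358.0], [494.0, 184.0], [597.0, 172.0]]
 sides [np.float64(175.0), np.float64(108.0), np.float64(173.0), np.float64(102.0)] [np.float64(175.0), np.float64(104.0)]
 ctr [560. 270.  12.]
 ctr [557. 269.  12.]
 ctr [554. 265.  12.]
 xyaw 1.464
 xyaw 1.502
 xyaw 1.479
 top hole [548.6 178.4 140.2] [0.4 0.4]
R [[517.0, 90.0], [503.0, -85.0], [608.0, -93.0], [619.0, 79.0]] [[515.0, 88.0], [496.0, -89.0], [603.0, -99.0]]
 sides [np.float64(176.0), np.float64(105.0), np.float64(172.0), np.float64(102.0)] [np.float64(178.0), np.float64(107.0)]
 ctr [562.  -1.  12.]
 ctr [561.  -3.  12.]
 ctr [559.  -5.  12.]
 xyaw 1.488
 xyaw 1.505
 xyaw 1.467
 top hole [555.7 -86.7 141.6] [0.1 0.1]
top (341, 212, 63, 72) [[364, 212], [341, 266], [376, 283], [403, 230]]
```

Careful with the scale: shifts go in shares of 50 mm and turns go in units of 0.2 rad. That gives: -45 mm is -0.9, -36 mm is -0.72.

```bash
python3 - <<'E'
from h import *
d=pickle.load(open("c0.pkl","rb"));T,S=d["top"],d["scene"]
for p in ((170,95),(465,195),(372,215)): print("upright/other foot",onplane(T,p,0).round())
print("bin rim", [onplane(T,p,62)[:2].round().tolist() for p in ((364,212),(403,230))],[onplane(T,p,39)[:2].round().tolist() for p in ((341,266),(376,283))])
E
```

```text
upright/other foot [694. 490.   0.]
upright/other foot [ 704. -443.    0.]
upright/other foot [ 556. -211.    0.]
bin rim [[543.0, -183.0], [533.0, -296.0]] [[389.0, -174.0], [379.0, -275.0]]
```

Emit:
{"op": "step_hand", "data": {"deltas": [[0, 0, -0.9, 0, 0, 0], [0, 0, -0.9, 0, 0, 0], [0, 0, -0.9, 0, 0, 0], [0, 0, -0.9, 0, 0, 0], [-0.72, -0.68, 0, 0, 0, 0], [-0.72, -0.68, 0, 0, 0, 0], [-0.72, -0.68, 0, 0, 0, 0], [-0.72, -0.68, 0, 0, 0, 0], [-0.72, -0.68, 0, 0, 0, 0], [-0.72, -0.68, 0, 0, 0, 0], [-0.72, -0.68, 0, 0, 0, 0], [-0.72, -0.68, 0, 0, 0, 0]], "aperture": 0.8, "force": 60}}

```text
time: 1.35
tool_pos: [399.6, 291.3, 440.5]
ee_rot: [0.0, 0.158, 0.988, 0.0]
contact_force: [0.6, 0.7, -0.1]
width: 0.8
grasp_force: 0.0
```

Emit:
{"op": "step_hand", "data": {"deltas": [[-0.72, -0.68, 0, 0, 0, 0], [-0.72, -0.68, 0, 0, 0, 0], [-0.72, -0.68, 0, 0, 0, 0], [-0.72, -0.68, 0, 0, 0, 0], [-0.72, -0.68, 0, 0, 0, 0], [-0.72, -0.68, 0, 0, 0, 0], [0, 0, 0, 0, 0, 0]]}}

```text
time: 2.05
tool_pos: [542.6, 27.0, 439.4]
ee_rot: [-0.0, 0.161, 0.987, -0.001]
contact_force: [0.9, 0.2, -0.2]
width: 0.799
grasp_force: 0.0
```

```bash
cat > plan.py <<'E'
import sys
from h import *
from rig import arm
def target(P,s,yaw=1.485,t=np.radians(35)):
    "tool pose: TCP at P+axis*s, z along -axis, y along -stand y"
    ax=np.array([-np.sin(t)*np.cos(yaw),-np.sin(t)*np.sin(yaw),np.cos(t)])
    y=np.array([np.sin(yaw),-np.cos(yaw),0]);z=-ax
    return np.c_[np.cross(y,z),y,z],np.array(P,float)+ax*s
def delta(Rt,Xt):
    o=arm.get_obs();q=o["ee_rot"];Rc=R.from_quat([q[1],q[2],q[3],q[0]])
    print("rotvec",(Rc.inv()*R.from_matrix(Rt)).as_rotvec().round(4),"| trans in target frame",(Rt.T@(Xt-o["tool_pos"])).round(1),"| in current",(Rc.inv().apply(Xt-o["tool_pos"])).round(1),"pos",o["tool_pos"].round(1),"F tool",Rc.inv().apply(o["contact_force"]).round(2),"q",o["joint_pos"].round(2))
if __name__=="__main__": delta(*target([float(v) for v in sys.argv[1:4]],float(sys.argv[4])))
E
python3 plan.py 549 180.5 142 250
```

```text
rotvec [-0.409   0.5179  1.2883] | trans in target frame [-44.8  -6.7  81.6] | in current [ 8.9  8.5 92.5] pos [542.6  27.  439.4] F tool [-0.84  0.5   0.15] q [ 0.01 -0.05  1.62 -0.    1.56 -1.24]
```

In the tool's units: 0.1288 rad is 0.644.

Emit:
{"op": "step_hand", "data": {"deltas": [[0, 0, 0, -0.2045, 0.259, 0.644], [0, 0, 0, -0.2045, 0.259, 0.644], [0, 0, 0, -0.2045, 0.259, 0.644], [0, 0, 0, -0.2045, 0.259, 0.644], [0, 0, 0, -0.2045, 0.259, 0.644], [0, 0, 0, -0.2045, 0.259, 0.644], [0, 0, 0, -0.2045, 0.259, 0.644], [0, 0, 0, -0.2045, 0.259, 0.644], [0, 0, 0, -0.2045, 0.259, 0.644], [0, 0, 0, -0.2045, 0.259, 0.644], [0, 0, 0, 0, 0, 0]]}}

```text
time: 3.15
tool_pos: [539.9, 32.0, 439.6]
ee_rot: [-0.205, 0.701, 0.646, 0.222]
contact_force: [-0.8, 0.0, 0.5]
width: 0.799
grasp_force: 0.0
```

```bash
python3 plan.py 549 180.5 142 250
python3 - <<'E'
from rig import arm
import cv2,pickle
c=arm.camera("wrist");cv2.imwrite("pics/w1.png",c["img"]);pickle.dump(c,open("w1.pkl","wb"))
E
```

```text
rotvec [-0.0041 -0.0033  0.0034] | trans in target frame [-48.8  -3.6  79.1] | in current [-49.1  -3.5  78.9] pos [539.9  32.  439.6] F tool [ 0.22 -0.77 -0.41] q [-0.33 -0.03  1.71  0.59  1.62 -0.26]
```

View pics/w1.png

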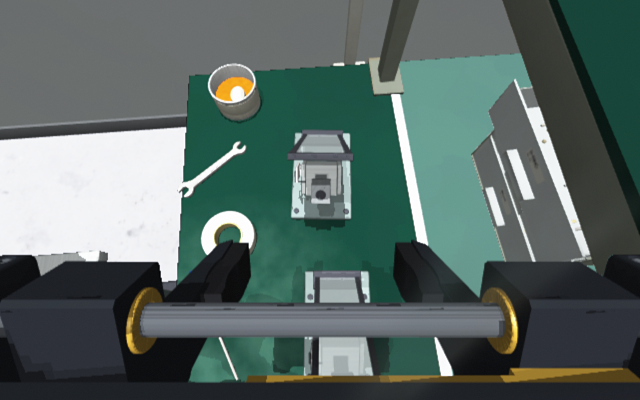

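The wrist view shows the left stand with the hole of its post at about (321,195), centred between the fingers. The right stand is near (337,320), behind the gripper.

Emit:
{"op": "step_hand", "data": {"deltas": [[-0.48, -0.04, 0.3, 0, 0, 0], [-0.5, -0.04, 0.3, 0, 0, 0], [0, 0, 0.6, 0, 0, 0], [0, 0, 0.6, 0, 0, 0], [0, 0, 0.6, 0, 0, 0], [0, 0, 0.6, 0, 0, 0], [0, 0, 0, 0, 0, 0], [0, 0, 0, 0, 0, 0]]}}

```text
time: 4.0
tool_pos: [540.7, 79.3, 290.2]
ee_rot: [-0.205, 0.699, 0.648, 0.222]
contact_force: [-0.1, -0.9, -0.5]
width: 0.802
grasp_force: 0.0
```

```bash
python3 plan.py 549 180.5 142 180
python3 - <<'E'
from h import *
from rig import arm
w1=pickle.load(open("w1.pkl","rb"));c=arm.camera("wrist");pickle.dump(c,open("w2.pkl","wb"));d=pickle.load(open("c0.pkl","rb"))
for w,nm in ((w1,"w1"),(c,"w2")): print(nm,proj(w,np.array([549,180.5,142])).round(1))
u,v=proj(c,np.array([549,180.5,142])).astype(int)
x0,y0=max(u-100,0),max(v-75,0)
im=c["img"][y0:y0+150,x0:x0+200];print(x0,y0);cv2.imwrite("pics/w2c.png",cv2.resize(im,None,fx=4,fy=4,interpolation=cv2.INTER_CUBIC))
g=cv2.cvtColor(w1["img"],cv2.COLOR_BGR2GRAY);print(g[185:206,310:332])
E
```

```text
rotvec [-0.0049 -0.0022  0.0093] | trans in target frame [-1.8 -0.4 -0.4] | in current [-1.8 -0.4 -0.4] pos [540.7  79.3 290.2] F tool [-1.02  0.02 -0.11] q [-0.24  0.02  1.93  0.62  1.35 -0.36]
w1 [320.2 194.4]
w2 [322.6 186.9]
222 111
[[167 124 120 121 120 117 117 120 121 122 121 121 119 118 118 118 121 125
  125 117 117 163]
 [168 134 142 145 141 140 141 145 147 145 145 145 142 141 141 140 144 148
  146 135 125 163]
 [170 138 144 146 141 141 146 147 146 146 145 142 141 139 129 139 144 145
  142 135 129 166]
 [169 137 143 142 139 143 147 146 147 145 143 140 141 138 128 142 144 142
  141 134 128 165]
 [167 136 140 139 141 146 145 144 143 131 123 129 132 136 142 144 143 140
  141 132 121 162]
 [168 135 138 139 145 146 144 127 112  91  80  90  97 118 141 144 141 140
  140 131 119 162]
 [170 135 137 144 147 144 126  86  59  55  54  53  55  79 114 137 141 142
  141 129 118 164]
 [171 134 141 147 145 135  89  56  52  53  53  52  51  53  71 116 140
[... 533 characters left out ...]
9  56  56  71  99 136 140 144
  174 160  94  88]
 [ 99 160 209 211 209 206 210 189 151 137 120 114 117 156 172 180 179 181
  206 187 103  88]
 [103 182 211 211 207 209 215 215 200 191 183 183 186 209 211 211 211 208
  211 189 101  87]
 [104 181 209 208 207 213 215 215 212 211 212 212 212 212 211 212 211 211
  212 193 105  87]
 [112 163 195 195 200 206 208 205 205 206 207 209 208 208 208 207 207 209
  210 198 111  89]
 [121 133 157 159 164 168 167 164 159 159 159 162 164 164 165 165 166 167
  168 163 104  90]
 [123 122 125 124 125 124 120 104  89  84  87  88  90  92  92  92  91  94
   95  96  90  91]
 [123 123 121 121 121 122 119  95  89  89  89  88  87  88  88  87  87  86
   87  89  90  91]]
```

View pics/w2c.png

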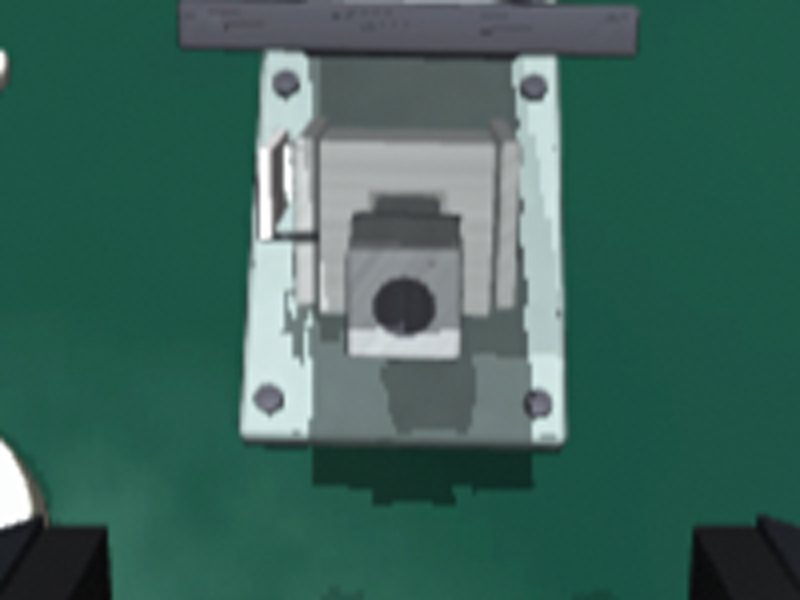

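The crop shows the post hole at (404,306), i.e. image (322.9,187.4), against the predicted (322.6,186.9). The base edges give the yaw.

```bash
python3 - <<'E'
from h import *
c=pickle.load(open("w2.pkl","rb"));w1=pickle.load(open("w1.pkl","rb"));d=pickle.load(open("c0.pkl","rb"))
f=lambda x,y:(222+(x+.5)/4-.5,111+(y+.5)/4-.5)
P=[onplane(c,f(*p),12) for p in((266,60),(242,434),(558,60),(566,434))]
print(np.round(P,1).tolist())
for a,b in((0,1),(2,3)): v=P[a]-P[b];print("yaw",np.arctan2(v[1],v[0]).round(3))
v=P[3]-P[1];print("front edge yaw",(np.arctan2(v[1],v[0])+np.pi/2).round(3),np.linalg.norm(v).round(1))
t=lambda x,y:(170+(x+.5)/4.4-.5,110+(y+.5)/4.4-.5); s=lambda x,y:(200+(x+.5)/5-.5,140+(y+.5)/5-.5)
print(tri([(d["top"],t(284,207)),(d["scene"],s(289,208)),(c,f(404,306)),(w1,(320.2,194.2))]))
print("head front top edge", onplane(c,f(348,357),142),onplane(c,f(460,357),142))
h=[onplane(c,f(*p),130) for p in((348,330),(460,330))];print("headwidth",np.linalg.norm(h[0]-h[1]))
E
```

```text
[[510.3, 331.3, 12.0], [496.2, 189.3, 12.0], [617.4, 323.4, 12.0], [603.8, 181.2, 12.0]]
yaw 1.472
yaw 1.475
front edge yaw 1.496 107.8
(array([549.15260206, 180.21578328, 139.6095218 ]), [np.float64(1.325932785146909), np.float64(1.3856309847093253), np.float64(0.9117734931736793), np.float64(1.4331438008069382)])
head front top edge [534.8813088  168.44212303 142.        ] [561.09185372 166.47721919 142.        ]
headwidth 27.561769762184763
```

```bash
sed -i 's/yaw=1.485/yaw=1.479/' plan.py
```

Emit:
{"op": "step_hand", "data": {"deltas": [[-0.03, 0, 0.4, -0.02, -0.01, 0.05], [0, 0, 0.6, 0, 0, 0], [0, 0, 0.6, 0, 0, 0], [0, 0, 0.6, 0, 0, 0], [0, 0, 0.4, 0, 0, 0], [0, 0, 0.4, 0, 0, 0], [0, 0, 0, 0, 0, 0], [0, 0, 0, 0, 0, 0]]}}

```text
time: 4.85
tool_pos: [549.3, 162.7, 167.7]
ee_rot: [-0.203, 0.704, 0.644, 0.222]
contact_force: [0.2, -0.7, 0.3]
width: 0.801
grasp_force: 0.0
```

```bash
python3 plan.py 549.2 180.3 142 -14
```

```text
rotvec [-0.0009 -0.0007  0.0027] | trans in target frame [-0.4 -1.7 45.1] | in current [-0.4 -1.6 45.1] pos [549.3 162.7 167.7] F tool [-0.38  0.3  -0.64] q [-0.08  0.14  2.05  0.71  1.07 -0.39]
```

Emit:
{"op": "step_hand", "data": {"deltas": [[0, -0.032, 0.3, 0, 0, 0.01], [0, 0, 0.3, 0, 0, 0], [0, 0, 0.3, 0, 0, 0], [0, 0, 0, 0, 0, 0], [0, 0, 0, 0, 0, 0]]}}

```text
time: 5.35
tool_pos: [548.1, 189.4, 128.5]
ee_rot: [-0.204, 0.705, 0.643, 0.221]
contact_force: [0.3, -0.5, -0.0]
width: 0.798
grasp_force: 0.0
```

```bash
python3 plan.py 549.2 180.3 142 -14
```

```text
rotvec [-0.0043 -0.0005 -0.0012] | trans in target frame [ 0.4  1.9 -2.2] | in current [ 0.4  1.9 -2.2] pos [548.1 189.4 128.5] F tool [-0.38  0.3  -0.24] q [-0.03  0.2   2.07  0.76  0.99 -0.41]
```

Emit:
{"op": "step_hand", "data": {"deltas": [[0, 0, 0, 0, 0, 0], [0, 0, 0, 0, 0, 0], [0, 0, 0, 0, 0, 0], [0, 0, 0, 0, 0, 0], [0, 0, 0, 0, 0, 0], [0, 0, 0, 0, 0, 0], [0, 0, 0, 0, 0, 0], [0, 0, 0, 0, 0, 0]], "aperture": 0, "force": 8}}

```text
time: 6.15
tool_pos: [549.1, 188.9, 129.6]
ee_rot: [-0.204, 0.705, 0.643, 0.222]
contact_force: [-0.0, -1.5, 0.5]
width: 0.32
grasp_force: 7.9
```

```bash
python3 plan.py 549.2 180.3 142 -14
```

```text
rotvec [-0.0017 -0.0006 -0.0007] | trans in target frame [ 0.1  0.9 -1.1] | in current [ 0.1  0.9 -1.1] pos [549.1 188.9 129.6] F tool [-0.93  0.11 -1.29] q [-0.03  0.19  2.07  0.76  0.99 -0.41]
```

Emit:
{"op": "step_hand", "data": {"deltas": [[0, 0, 0, 0, 0, 0], [0, 0, 0, 0, 0, 0], [0, 0, 0, 0, 0, 0], [0, 0, 0, 0, 0, 0]], "aperture": 0, "force": 60}}

```text
time: 6.55
tool_pos: [549.0, 188.9, 129.5]
ee_rot: [-0.204, 0.705, 0.643, 0.222]
contact_force: [0.2, -1.3, 1.7]
width: 0.312
grasp_force: 59.8
```

```bash
python3 plan.py 549.2 180.3 142 -14
```

```text
rotvec [-0.0019 -0.0006 -0.0007] | trans in target frame [ 0.1  1.  -1.1] | in current [ 0.1  1.  -1.1] pos [549.  188.9 129.5] F tool [-0.11  0.32 -2.13] q [-0.03  0.19  2.07  0.76  0.99 -0.41]
```

Emit:
{"op": "step_hand", "data": {"deltas": [[0, 0, -0.02, 0, 0, 0], [0, 0, -0.02, 0, 0, 0], [0, 0, -0.02, 0, 0, 0], [0, 0, -0.02, 0, 0, 0], [0, 0, 0, 0, 0, 0], [0, 0, 0, 0, 0, 0]]}}

```text
time: 7.15
tool_pos: [548.6, 186.6, 132.6]
ee_rot: [-0.204, 0.705, 0.643, 0.221]
contact_force: [2.4, 1.0, -1.8]
width: 0.312
grasp_force: 59.8
```

```bash
python3 plan.py 549.2 180.3 142 -14
```

```text
rotvec [-0.0023 -0.0004 -0.0008] | trans in target frame [0.3 1.2 2.7] | in current [0.3 1.2 2.7] pos [548.6 186.6 132.6] F tool [-0.01  2.35  2.17] q [-0.04  0.19  2.07  0.75  1.   -0.4 ]
```

Emit:
{"op": "step_hand", "data": {"deltas": [[0, 0, -0.02, 0, 0, 0], [0, 0, -0.02, 0, 0, 0], [0, 0, -0.02, 0, 0, 0], [0, 0, -0.02, 0, 0, 0], [0, 0, 0, 0, 0, 0], [0, 0, 0, 0, 0, 0]]}}

```text
time: 7.75
tool_pos: [548.3, 184.3, 136.0]
ee_rot: [-0.204, 0.705, 0.643, 0.221]
contact_force: [1.8, -1.1, -1.0]
width: 0.313
grasp_force: 59.8
```

```bash
python3 plan.py 549.2 180.3 142 -14
```

```text
rotvec [-0.0024 -0.0005 -0.0008] | trans in target frame [0.3 1.2 6.9] | in current [0.2 1.2 6.8] pos [548.3 184.3 136. ] F tool [-1.34  1.91  0.31] q [-0.04  0.18  2.07  0.75  1.   -0.4 ]
```

The force stays near zero after 8 mm, so the left post is the loose one. Drawing it out along the axis, and refining the bin pose.

Emit:
{"op": "step_hand", "data": {"deltas": [[0, 0, -0.04, 0, 0, 0], [0, 0, -0.06, 0, 0, 0], [0, 0, -0.08, 0, 0, 0], [0, 0, -0.08, 0, 0, 0], [0, 0, -0.08, 0, 0, 0], [0, 0, -0.08, 0, 0, 0], [0, 0, -0.12, 0, 0, 0], [0, 0, -0.2, 0, 0, 0], [0, 0, -0.3, 0, 0, 0], [0, 0, -0.4, 0, 0, 0], [0, 0, -0.4, 0, 0, 0], [0, 0, 0, 0, 0, 0]]}}

```text
time: 8.95
tool_pos: [545.8, 130.3, 214.7]
ee_rot: [-0.201, 0.705, 0.643, 0.224]
contact_force: [0.4, 0.7, -1.4]
width: 0.312
grasp_force: 59.8
```

```bash
python3 plan.py 549.2 180.3 142 -14
python3 - <<'E'
from h import *
d=pickle.load(open("c0.pkl","rb"))
for nm in("top","scene"):
    c=d[nm];hsv=cv2.cvtColor(c["img"],cv2.COLOR_BGR2HSV);m=cv2.inRange(hsv,(105,120,40),(125,255,255))
    u,v=proj(c,np.array([461,-232,40]));print(nm,u,v)
    cs,_=cv2.findContours(m,cv2.RETR_EXTERNAL,cv2.CHAIN_APPROX_NONE)
    k=max((k for k in cs if cv2.pointPolygonTest(cv2.convexHull(k),(float(u),float(v)),False)>0),key=cv2.contourArea)
    a=cv2.approxPolyDP(cv2.convexHull(k),2,True)[:,0];print([(p.tolist(),onplane(c,p,62)[:2].round().tolist(),onplane(c,p,39)[:2].round().tolist(),onplane(c,p,0)[:2].round().tolist()) for p in a])
E
```

```text
rotvec [ 0.0034 -0.0004  0.001 ] | trans in target frame [ -0.7  -1.2 102.3] | in current [ -0.7  -1.5 102.3] pos [545.8 130.3 214.7] F tool [-0.2   0.29  1.52] q [-0.14  0.08  2.02  0.67  1.17 -0.36]
top 370.3380110415116 247.9431585546938
[([364, 212], [543.0, -183.0], [548.0, -184.0], [556.0, -186.0]), ([403, 230], [533.0, -296.0], [538.0, -300.0], [545.0, -306.0]), ([385, 274], [408.0, -287.0], [410.0, -291.0], [412.0, -297.0]), ([376, 283], [378.0, -272.0], [379.0, -275.0], [380.0, -281.0]), ([341, 266], [388.0, -173.0], [389.0, -174.0], [390.0, -176.0])]
scene 348.40802158857423 263.14954170237104
[([349, 239], [537.0, -187.0], [563.0, -171.0], [609.0, -145.0]), ([380, 253], [529.0, -297.0], [556.0, -284.0], [601.0, -262.0]), ([376, 269], [459.0, -323.0], [484.0, -310.0], [526.0, -289.0]), ([351, 291], [343.0, -312.0], [365.0, -299.0], [402.0, -278.0]), ([329, 282], [340.0, -244.0], [362.0, -230.0], [399.0, -206.0]), ([319, 271], [362.0, -196.0], [385.0, -181.0], [423.0, -154.0]), ([323, 259], [413.0, -176.0], [436.0, -160.0], [477.0, -133.0])]
```

Emit:
{"op": "step_hand", "data": {"deltas": [[0, 0, -0.5, 0, 0, 0], [0, 0, -0.8, 0, 0, 0], [0, 0, -0.8, 0, 0, 0], [0, 0, -0.8, 0, 0, 0], [0, 0, -0.5, 0, 0, 0], [0, 0, 0, 0, 0, 0]]}}

```text
time: 9.55
tool_pos: [536.8, 32.9, 353.9]
ee_rot: [-0.201, 0.705, 0.643, 0.223]
contact_force: [-0.7, 0.2, -0.4]
width: 0.317
grasp_force: 59.8
```

```bash
python3 - <<'E'
from plan import *
delta(*target([464,-234.5,370],0,1.479,0))
E
```

```text
rotvec [ 4.400e-03 -6.102e-01 -3.000e-04] | trans in target frame [-273.   -48.   -16.1] | in current [-214.4  -47.5 -169.8] pos [536.8  32.9 353.9] F tool [-0.13 -0.67  0.38] q [-0.33 -0.01  1.85  0.6   1.48 -0.34]
```

Emit:
{"op": "step_hand", "data": {"deltas": [[0, 0, -0.1, 0, -0.61, 0], [0, 0, -0.1, 0, -0.61, 0], [0, 0, -0.1, 0, -0.61, 0], [0, 0, -0.1, 0, -0.61, 0], [0, 0, 0, 0, -0.61, 0], [-0.78, -0.14, 0, 0, 0, 0], [-0.78, -0.14, 0, 0, 0, 0], [-0.78, -0.14, 0, 0, 0, 0], [-0.78, -0.14, 0, 0, 0, 0], [-0.78, -0.14, 0, 0, 0, 0], [-0.78, -0.14, 0, 0, 0, 0], [-0.78, -0.14, 0, 0, 0, 0]]}}

```text
time: 10.75
tool_pos: [460.0, -240.9, 365.7]
ee_rot: [-0.003, 0.738, 0.675, -0.0]
contact_force: [-0.2, 0.1, -1.6]
width: 0.316
grasp_force: 59.8
```

```bash
python3 - <<'E'
from plan import *
delta(*target([464,-234.5,92],0,1.479,0))
c=arm.camera("scene");cv2.imwrite("pics/s2.png",cv2.resize(c["img"][80:320,180:500],None,fx=2,fy=2))
E
```

```text
rotvec [-0.0049 -0.0038  0.0023] | trans in target frame [  6.8   3.4 273.7] | in current [  5.7   4.7 273.7] pos [ 460.  -240.9  365.7] F tool [ 0.09 -0.16  1.56] q [-0.53 -0.08  1.79  0.    1.44 -0.44]
```

View pics/s2.png

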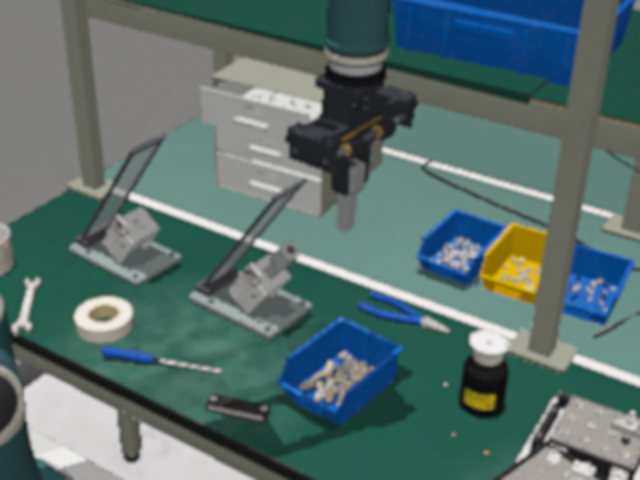

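The left socket is empty and the post hangs in the gripper, foot at about (345,228) in the crop. The bin is below it at (342,368). Lowering.

Emit:
{"op": "step_hand", "data": {"deltas": [[0.12, 0.08, 0.6, -0.025, -0.02, 0], [0, 0, 0.8, 0, 0, 0], [0, 0, 0.8, 0, 0, 0], [0, 0, 0.8, 0, 0, 0], [0, 0, 0.8, 0, 0, 0], [0, 0, 0.6, 0, 0, 0], [0, 0, 0.4, 0, 0, 0], [0, 0, 0.2, 0, 0, 0], [0, 0, 0.1, 0, 0, 0], [0, 0, 0, 0, 0, 0], [0, 0, 0, 0, 0, 0]]}}

```text
time: 11.9
tool_pos: [466.7, -236.2, 114.2]
ee_rot: [0.003, 0.739, 0.674, 0.0]
contact_force: [0.1, 0.3, -1.4]
width: 0.309
grasp_force: 59.8
```

```bash
python3 - <<'E'
from plan import *
delta(*target([464,-234.5,92],0,1.479,0))
E
```

```text
rotvec [0.0043 0.0032 0.0008] | trans in target frame [ 1.4 -2.9 22.2] | in current [ 1.5 -3.  22.2] pos [ 466.7 -236.2  114.2] F tool [0.3  0.05 1.45] q [-0.52  0.12  2.07 -0.    0.95 -0.42]
```

Emit:
{"op": "step_hand", "data": {"deltas": [[0, -0.04, 0.16, 0.02, 0.015, 0], [0, 0, 0.12, 0, 0, 0], [0, 0, 0.08, 0, 0, 0], [0, 0, 0.04, 0, 0, 0], [0, 0, 0.02, 0, 0, 0], [0, 0, 0, 0, 0, 0], [0, 0, 0, 0, 0, 0]]}}

```text
time: 12.6
tool_pos: [464.0, -235.9, 92.3]
ee_rot: [-0.001, 0.739, 0.674, -0.0]
contact_force: [0.7, 0.4, -1.5]
width: 0.313
grasp_force: 59.8
```

```bash
python3 - <<'E'
from plan import *
delta(*target([464,-234.5,91],0,1.479,0))
E
```

```text
rotvec [-0.0012 -0.0003  0.0006] | trans in target frame [ 1.4 -0.1  1.3] | in current [ 1.4 -0.1  1.3] pos [ 464.  -235.9   92.3] F tool [0.42 0.65 1.48] q [-0.52  0.14  2.09 -0.    0.91 -0.43]
```

Emit:
{"op": "step_hand", "data": {"deltas": [[0, 0, 0.02, 0, 0, 0], [0, 0, 0.02, 0, 0, 0], [0, 0, 0, 0, 0, 0], [0, 0, 0, 0, 0, 0]]}}

```text
time: 13.0
tool_pos: [464.1, -235.9, 90.5]
ee_rot: [-0.0, 0.739, 0.674, -0.0]
contact_force: [-0.1, 0.6, 0.5]
width: 0.311
grasp_force: 59.8
```

Emit:
{"op": "step_hand", "data": {"deltas": [[0, 0, 0.02, 0, 0, 0], [0, 0, 0, 0, 0, 0], [0, 0, 0, 0, 0, 0]]}}

```text
time: 13.3
tool_pos: [464.2, -236.0, 90.3]
ee_rot: [-0.0, 0.739, 0.674, -0.0]
contact_force: [-2.6, 1.2, 7.1]
width: 0.311
grasp_force: 59.7
```

Contact with the floor. Ease up 0.7 mm, release slowly (light grip first), then rise.

Emit:
{"op": "step_hand", "data": {"deltas": [[0, 0, -0.014, 0, 0, 0], [0, 0, 0, 0, 0, 0], [0, 0, 0, 0, 0, 0], [0, 0, 0, 0, 0, 0]], "force": 4}}

```text
time: 13.7
tool_pos: [464.4, -236.1, 90.3]
ee_rot: [-0.0, 0.739, 0.674, -0.0]
contact_force: [0.4, -0.3, 3.9]
width: 0.318
grasp_force: 4.0
```

Emit:
{"op": "step_hand", "data": {"deltas": [[0, 0, 0, 0, 0, 0], [0, 0, 0, 0, 0, 0], [0, 0, 0, 0, 0, 0], [0, 0, 0, 0, 0, 0]], "aperture": 0.7}}

```text
time: 14.1
tool_pos: [463.4, -235.6, 89.4]
ee_rot: [-0.001, 0.739, 0.674, -0.001]
contact_force: [-0.7, 0.5, 0.1]
width: 0.656
grasp_force: 0.0
```

Emit:
{"op": "step_hand", "data": {"deltas": [[0, 0, -0.16, 0, 0, 0], [0, 0, -0.3, 0, 0, 0], [0, 0, -0.6, 0, 0, 0], [0, 0, -0.8, 0, 0, 0], [0, 0, -0.8, 0, 0, 0], [0, 0, -0.8, 0, 0, 0], [0, 0, -0.8, 0, 0, 0], [0, 0, -0.8, 0, 0, 0], [0, 0, -0.4, 0, 0, 0], [0, 0, 0, 0, 0, 0]]}}

```text
time: 15.1
tool_pos: [465.7, -236.8, 367.9]
ee_rot: [0.003, 0.739, 0.674, 0.001]
contact_force: [0.1, -0.0, 0.2]
width: 0.7
grasp_force: 0.0
```

```bash
python3 - <<'E'
from plan import *
c=arm.camera("wrist");cv2.imwrite("pics/w3.png",c["img"])
c=arm.camera("scene");b=cv2.resize(c["img"][180:310,270:430],None,fx=3,fy=3)
w=cv2.resize(cv2.imread("pics/w3.png")[:,:],None,fx=.5,fy=.5)
cv2.imwrite("pics/s3.png",np.hstack([b,np.vstack([w,np.zeros((190,320,3),np.uint8)])]))
delta(*target([555.5,-87,142],180))
E
```

```text
rotvec [-1.400e-03  6.106e-01  3.000e-04] | trans in target frame [ 1.7 77.4 90.6] | in current [53.3 77.5 73.2] pos [ 464.  -235.8  362.7] F tool [-0.65 -1.08  0.4 ] q [-0.52 -0.08  1.79 -0.    1.43 -0.43]
```

View pics/s3.png

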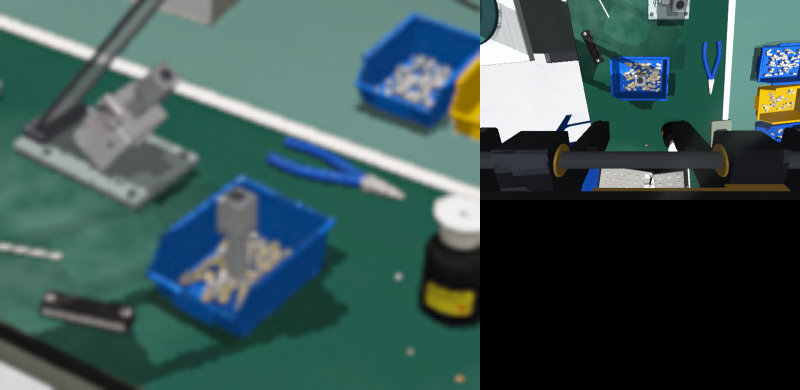

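The post stands upright in the bin (crop (238,225)). Now the right stand.

Careful with the scale: shifts go in shares of 50 mm and turns go in units of 0.2 rad. That gives: 30 mm is 0.6, 27 mm is 0.54, 0.122 rad is 0.61.

Emit:
{"op": "step_hand", "data": {"deltas": [[0, 0, 0, 0, 0.61, 0], [0, 0, 0, 0, 0.61, 0], [0, 0, 0, 0, 0.61, 0], [0, 0, 0, 0, 0.61, 0], [0, 0, 0, 0, 0.61, 0], [0, 0.5, 0.6, 0, 0, 0], [0, 0.5, 0.6, 0, 0, 0], [0, 0.54, 0.6, 0, 0, 0], [0, 0, 0, 0, 0, 0], [0, 0, 0, 0, 0, 0]], "aperture": 0.8}}

```text
time: 16.2
tool_pos: [544.3, -190.3, 286.0]
ee_rot: [-0.206, 0.704, 0.642, 0.221]
contact_force: [0.3, -0.4, 0.0]
width: 0.8
grasp_force: 0.0
```

```bash
python3 - <<'E'
from plan import *
delta(*target([555.5,-87,142],180))
c=arm.camera("wrist");pickle.dump(c,open("w4.pkl","wb"))
u,v=proj(c,np.array([555.5,-87,142]));print(u,v);x0,y0=int(u)-100,int(v)-75
print(x0,y0);cv2.imwrite("pics/w4c.png",cv2.resize(c["img"][y0:y0+150,x0:x0+200],None,fx=4,fy=4,interpolation=cv2.INTER_CUBIC))
E
```

```text
rotvec [-0.007  -0.0026 -0.0023] | trans in target frame [ 2.5  1.7 -2.4] | in current [ 2.5  1.7 -2.4] pos [ 544.3 -190.3  286. ] F tool [-0.29  0.31 -0.24] q [-0.65  0.23  1.7   0.51  1.57 -0.66]
325.2050026213332 182.9990654929653
225 107
```

View pics/w4c.png

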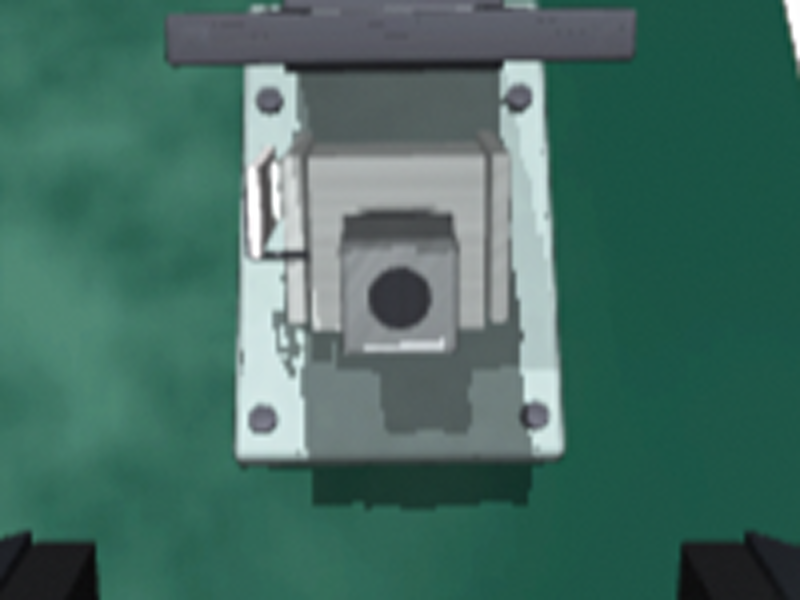

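The hole is at crop (399,298), the base edges run (246,70)–(237,452) and (543,70)–(562,448). The pointer line is at about (285,255).

```bash
python3 - <<'E'
from plan import *
c=pickle.load(open("w4.pkl","rb"));d=pickle.load(open("c0.pkl","rb"))
f=lambda x,y:(225+(x+.5)/4-.5,107+(y+.5)/4-.5)
P=[onplane(c,f(*p),12) for p in((246,70),(237,452),(543,70),(562,448))]
print(np.round(P,1).tolist())
for a,b in((0,1),(2,3)): v=P[a]-P[b];print("yaw",np.arctan2(v[1],v[0]).round(3))
v=P[3]-P[1];print("front edge yaw",(np.arctan2(v[1],v[0])+np.pi/2).round(3),np.linalg.norm(v).round(1))
t=lambda x,y:(170+(x+.5)/4.4-.5,110+(y+.5)/4.4-.5); s=lambda x,y:(200+(x+.5)/5-.5,140+(y+.5)/5-.5)
X,e=tri([(d["top"],t(718,349)),(d["scene"],s(627,322)),(c,f(399,298))]);print(X,e,onplane(c,f(399,298),142))
delta(*target([X[0],X[1],142],-14,1.488))
E
```

```text
[[512.7, 62.9, 12.0], [501.8, -81.4, 12.0], [620.7, 52.8, 12.0], [608.6, -89.8, 12.0]]
yaw 1.496
yaw 1.486
front edge yaw 1.492 107.1
[555.21162672 -86.33830938 142.36934516] [np.float64(0.5637047760930414), np.float64(0.7023763912312607), np.float64(1.1246412796250649)] [554.8974846 -85.0301081 142.       ]
rotvec [ 0.0007 -0.0012 -0.0089] | trans in target frame [  2.7   2.  193.6] | in current [  2.5   1.8 193.6] pos [ 544.6 -191.1  287.5] F tool [-0.43 -0.33 -0.  ] q [-0.65  0.23  1.7   0.51  1.57 -0.66]
```

```bash
sed -i 's/yaw=1.479/yaw=1.491/' plan.py
```

Emit:
{"op": "step_hand", "data": {"deltas": [[0.02, 0.02, 0.4, 0, -0.005, -0.03], [0.03, 0.02, 0.6, 0, 0, -0.03], [0, 0, 0.6, 0, 0, 0], [0, 0, 0.6, 0, 0, 0], [0, 0, 0.5, 0, 0, 0], [0, 0, 0.3, 0, 0, 0], [0, 0, 0, 0, 0, 0], [0, 0, 0, 0, 0, 0]]}}

```text
time: 17.05
tool_pos: [555.6, -104.9, 168.5]
ee_rot: [-0.201, 0.701, 0.647, 0.223]
contact_force: [-0.1, -0.8, -0.4]
width: 0.801
grasp_force: 0.0
```

```bash
python3 plan.py 555.1 -86 142.3 -14
```

```text
rotvec [0.0066 0.002  0.0023] | trans in target frame [ 0.4 -2.1 46.2] | in current [ 0.5 -2.4 46.2] pos [ 555.6 -104.9  168.5] F tool [-0.92 -0.05 -0.13] q [-0.53  0.28  1.88  0.57  1.32 -0.69]
```

In the tool's units: 15 mm is 0.3, 14 mm is 0.28, 0.004 rad is 0.02.

Emit:
{"op": "step_hand", "data": {"deltas": [[0.008, -0.04, 0.3, 0.02, 0.005, 0.01], [0, 0, 0.3, 0, 0, 0], [0, 0, 0.28, 0, 0, 0], [0, 0, 0, 0, 0, 0], [0, 0, 0, 0, 0, 0]]}}

```text
time: 17.55
tool_pos: [555.1, -77.9, 130.9]
ee_rot: [-0.204, 0.701, 0.647, 0.221]
contact_force: [0.1, -0.1, -0.0]
width: 0.804
grasp_force: 0.0
```

```bash
python3 plan.py 555.1 -86 142.3 -14
```

```text
rotvec [-0.0003 -0.0002 -0.0004] | trans in target frame [-0.1  0.7  0.1] | in current [-0.1  0.7  0.1] pos [555.1 -77.9 130.9] F tool [-0.12  0.09 -0.07] q [-0.49  0.3   1.93  0.59  1.24 -0.7 ]
```

Emit:
{"op": "step_hand", "data": {"deltas": [[0, 0, 0, 0, 0, 0], [0, 0, 0, 0, 0, 0], [0, 0, 0, 0, 0, 0], [0, 0, 0, 0, 0, 0], [0, 0, 0, 0, 0, 0], [0, 0, 0, 0, 0, 0], [0, 0, 0, 0, 0, 0], [0, 0, 0, 0, 0, 0]], "aperture": 0, "force": 8}}

```text
time: 18.35
tool_pos: [555.9, -78.8, 131.8]
ee_rot: [-0.203, 0.701, 0.647, 0.221]
contact_force: [2.3, -0.5, -0.3]
width: 0.319
grasp_force: 8.0
```

```bash
python3 plan.py 555.1 -86 142.3 -14
```

```text
rotvec [0.0023 0.0007 0.    ] | trans in target frame [ 0.1 -0.2  1.2] | in current [ 0.1 -0.2  1.2] pos [555.9 -78.8 131.8] F tool [-0.49  2.36  0.08] q [-0.49  0.3   1.93  0.59  1.24 -0.7 ]
```

Emit:
{"op": "step_hand", "data": {"deltas": [[0, 0, 0, 0, 0, 0], [0, 0, 0, 0, 0, 0], [0, 0, 0, 0, 0, 0], [0, 0, 0, 0, 0, 0]], "aperture": 0, "force": 60}}

```text
time: 18.75
tool_pos: [555.9, -78.8, 131.8]
ee_rot: [-0.203, 0.701, 0.647, 0.221]
contact_force: [3.9, 0.2, 0.5]
width: 0.318
grasp_force: 60.0
```

```bash
python3 plan.py 555.1 -86 142.3 -14
```

```text
rotvec [0.0023 0.0007 0.    ] | trans in target frame [ 0.  -0.3  1.2] | in current [ 0.1 -0.3  1.2] pos [555.9 -78.8 131.8] F tool [ 0.68  3.87 -0.13] q [-0.49  0.3   1.93  0.59  1.24 -0.7 ]
```

Emit:
{"op": "step_hand", "data": {"deltas": [[0, 0.006, -0.02, 0, 0, 0], [0, 0, -0.02, 0, 0, 0], [0, 0, -0.02, 0, 0, 0], [0, 0, -0.02, 0, 0, 0], [0, 0, -0.02, 0, 0, 0], [0, 0, -0.02, 0, 0, 0], [0, 0, 0, 0, 0, 0], [0, 0, 0, 0, 0, 0]]}}

```text
time: 19.55
tool_pos: [555.7, -81.0, 134.9]
ee_rot: [-0.204, 0.701, 0.646, 0.221]
contact_force: [9.2, 5.1, -9.7]
width: 0.31
grasp_force: 60.0
```

```bash
python3 plan.py 555.1 -86 142.3 -14
```

```text
rotvec [ 0.0015 -0.0004 -0.0013] | trans in target frame [ 0.1 -0.2  5.1] | in current [ 0.1 -0.2  5.1] pos [555.7 -81.  134.9] F tool [-0.78  8.74 11.27] q [-0.49  0.3   1.92  0.59  1.25 -0.7 ]
```

It holds (11 N at 4 mm). Continue to about 12 mm.

In the tool's units: 0.3 mm is 0.006, -1 mm is -0.02.

Emit:
{"op": "step_hand", "data": {"deltas": [[0, 0.006, -0.02, 0, 0, 0], [0, 0.006, -0.02, 0, 0, 0], [0, 0, -0.02, 0, 0, 0], [0, 0, -0.02, 0, 0, 0], [0, 0, -0.02, 0, 0, 0], [0, 0, 0, 0, 0, 0], [0, 0, 0, 0, 0, 0]]}}

```text
time: 20.25
tool_pos: [555.5, -83.4, 138.4]
ee_rot: [-0.204, 0.701, 0.646, 0.221]
contact_force: [8.8, 6.1, -11.9]
width: 0.311
grasp_force: 60.0
```

```bash
python3 plan.py 555.1 -86 142.3 -14
```

```text
rotvec [ 0.0003 -0.0009 -0.0017] | trans in target frame [ 0.1 -0.2  9.3] | in current [ 0.1 -0.2  9.3] pos [555.5 -83.4 138.4] F tool [-1.24  8.25 13.61] q [-0.5   0.3   1.92  0.58  1.26 -0.7 ]
```

In the tool's units: -1 mm is -0.02.

Emit:
{"op": "step_hand", "data": {"deltas": [[0, 0, -0.02, 0, 0, 0], [0, 0, -0.02, 0, 0, 0], [0, 0, -0.02, 0, 0, 0], [0, 0, -0.02, 0, 0, 0], [0, 0, 0, 0, 0, 0], [0, 0, 0, 0, 0, 0], [0, 0, 0, 0, 0, 0], [0, 0, 0, 0, 0, 0], [0, 0, 0, 0, 0, 0], [0, 0, 0, 0, 0, 0], [0, 0, 0, 0, 0, 0]]}}

```text
time: 21.35
tool_pos: [555.4, -85.5, 141.3]
ee_rot: [-0.204, 0.701, 0.646, 0.221]
contact_force: [9.8, 7.8, -14.1]
width: 0.312
grasp_force: 60.0
```

```bash
python3 - <<'E'
from plan import *
delta(*target([555.1,-86,142.3],-14))
# pointer rise by picture: compare wrist w4 cannot; save scene crop for one view
c=arm.camera("scene");cv2.imwrite("pics/hold.png",cv2.resize(c["img"][180:260,265:345],None,fx=7,fy=7,interpolation=cv2.INTER_CUBIC))
E
```

```text
rotvec [ 0.0002 -0.0011 -0.0018] | trans in target frame [ 0.1 -0.2 12.9] | in current [ 0.1 -0.2 12.9] pos [555.4 -85.5 141.3] F tool [-1.08  9.18 16.43] q [-0.5   0.3   1.91  0.58  1.26 -0.69]
```

View pics/hold.png

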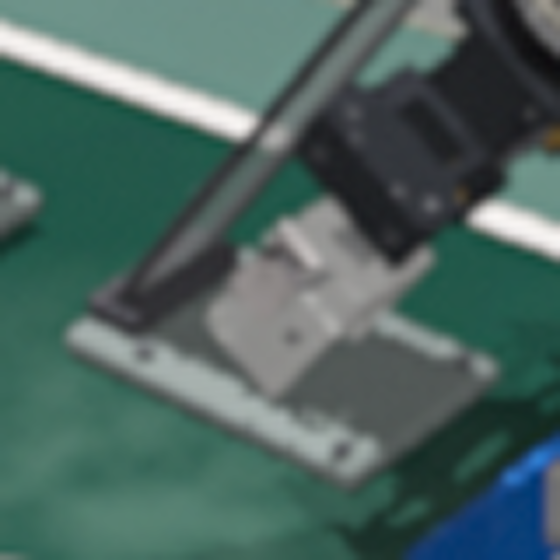

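The block has visibly risen out of the cheeks (near (370,270)) with the scale out of reach of this resolution. The measured rise of 11.7 mm and 16.4 N agree with mid-band. Easing down.

Emit:
{"op": "step_hand", "data": {"deltas": [[0, 0, 0.02, 0, 0, 0], [0, 0, 0.02, 0, 0, 0], [0, 0, 0.02, 0, 0, 0], [0, 0, 0.02, 0, 0, 0], [0, 0, 0.02, 0, 0, 0], [0, 0, 0.02, 0, 0, 0], [0, -0.006, 0.02, 0, 0, 0], [0, -0.006, 0.02, 0, 0, 0], [0, -0.006, 0.02, 0, 0, 0], [0, 0, 0.02, 0, 0, 0], [0, 0, 0, 0, 0, 0], [0, 0, 0, 0, 0, 0]]}}

```text
time: 22.6
tool_pos: [555.7, -80.5, 134.3]
ee_rot: [-0.203, 0.701, 0.646, 0.222]
contact_force: [9.0, 6.1, -9.5]
width: 0.312
grasp_force: 60.0
```

```bash
python3 plan.py 555.1 -86 142.3 -14
```

```text
rotvec [ 0.0021 -0.0001 -0.0011] | trans in target frame [ 0.1 -0.2  4.2] | in current [ 0.1 -0.2  4.2] pos [555.7 -80.5 134.3] F tool [ 0.15  8.46 11.72] q [-0.49  0.3   1.92  0.59  1.25 -0.7 ]
```

Emit:
{"op": "step_hand", "data": {"deltas": [[0, 0, 0.02, 0, 0, 0], [0, 0, 0.02, 0, 0, 0], [0, 0, 0.02, 0, 0, 0], [0, 0, 0.02, 0, 0, 0], [0, 0, 0.02, 0, 0, 0], [0, 0, 0, 0, 0, 0], [0, 0, 0, 0, 0, 0], [0, 0, 0, 0, 0, 0]]}}

```text
time: 23.4
tool_pos: [555.9, -78.7, 131.8]
ee_rot: [-0.203, 0.701, 0.647, 0.222]
contact_force: [5.3, -0.0, -1.0]
width: 0.313
grasp_force: 60.0
```

```bash
python3 plan.py 555.1 -86 142.3 -14
```

```text
rotvec [ 0.0025  0.0007 -0.    ] | trans in target frame [ 0.  -0.3  1.2] | in current [ 0.  -0.3  1.2] pos [555.9 -78.7 131.8] F tool [-0.25  5.31  1.05] q [-0.49  0.3   1.93  0.59  1.24 -0.7 ]
```

Back at rest (1 N, same height as before the pull). Release gently and retreat along the axis.

Emit:
{"op": "step_hand", "data": {"deltas": [[0, 0.004, 0.004, 0, 0, 0], [0, 0, 0, 0, 0, 0], [0, 0, 0, 0, 0, 0], [0, 0, 0, 0, 0, 0]], "force": 5}}

```text
time: 23.8
tool_pos: [555.9, -78.7, 131.7]
ee_rot: [-0.203, 0.701, 0.647, 0.221]
contact_force: [4.0, -1.8, 1.9]
width: 0.32
grasp_force: 5.0
```

Emit:
{"op": "step_hand", "data": {"deltas": [[0, 0, 0, 0, 0, 0], [0, 0, 0, 0, 0, 0], [0, 0, 0, 0, 0, 0], [0, 0, 0, 0, 0, 0], [0, 0, 0, 0, 0, 0]], "aperture": 0.8}}

```text
time: 24.3
tool_pos: [555.3, -78.3, 131.2]
ee_rot: [-0.204, 0.701, 0.647, 0.221]
contact_force: [-0.1, -0.5, -0.1]
width: 0.746
grasp_force: 0.0
```

Emit:
{"op": "step_hand", "data": {"deltas": [[0, 0, -0.2, 0, 0, 0], [0, 0, -0.4, 0, 0, 0], [0, 0, -0.6, 0, 0, 0], [0, 0, -0.6, 0, 0, 0], [0, 0, -0.6, 0, 0, 0], [0, 0, -0.6, 0, 0, 0], [0, 0, -0.4, 0, 0, 0], [0, 0, 0, 0, 0, 0], [0, 0, 0, 0, 0, 0]]}}

```text
time: 25.2
tool_pos: [547.6, -175.9, 270.9]
ee_rot: [-0.203, 0.701, 0.647, 0.221]
contact_force: [0.7, 0.2, 0.4]
width: 0.802
grasp_force: 0.0
```

```bash
python3 - <<'E'
from plan import *
c=arm.camera("wrist");f=lambda u,v:(225+u/4,107+v/4)
w=pickle.load(open("w4.pkl","rb"))
u,v=proj(c,np.array([555.1,-86,142.3]));x0,y0=int(u)-100,int(v)-75
a=c["img"][y0:y0+150,x0:x0+200]
s=arm.camera("scene")["img"][180:310,270:430]
cv2.imwrite("pics/end.png",np.hstack([cv2.resize(a,(400,300)),cv2.resize(s,(369,300))]))
print(u,v)
E
```

```text
322.11909194764 190.23110348181592
```

View pics/end.png

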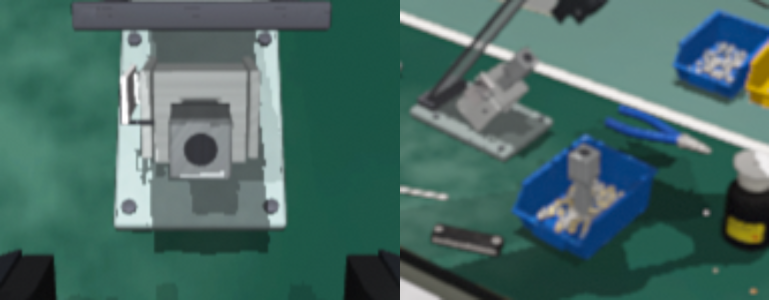

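The right post sits seated with its pointer at rest (140,122). The failed post stands in the bin, the other things are undisturbed and the gripper is clear.

```bash
python3 -c "
from rig import arm
print(arm.close_job())"
```

```text
the job is handed in; nothing more can be done
None
```

I've handed the job in (no verdict came back): the right post held at about 12 mm rise and 16 N and was eased back to rest, and the loose left post stands in the blue bin.

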